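Clip the cutlery caddy onto the packing rail

ROBOT

A 7-joint arm with a two-finger parallel gripper is mounted at the origin on the work surface. World frame = base frame: x ahead of the robot, y to its left, z up, the work surface at z = 0. Lengths are in m, angles in rad, forces in N, time in s.
With the tool pointing down it reaches from about 0.35 to 0.9 m from the base axis. Payload 8.1 kg.
Tool frame: the origin (TCP) lies where the fingers leave the gripper's body, on its centre line; the fingertips stand 66 mm ahead of it and the grasp point (between the pads) lies 47 mm ahead of it (arm.tip_reach is the distance from the TCP to the fingertips, in m); z points along the fingers, y is the direction in which the jaws open and shut (so a half turn about z gives the same grasp; the last joint's range is limited). The gripper opens to 92 mm and grips with 3 to 60 N. Pads are 19 mm wide; open, the fingers measure 130 mm over their backs; the gripper's body (75 mm by 190 mm) begins 47 mm behind the grasp point.
Start: joints at [-1.267, 0.434, 0.025, 1.573, -0.012, 1.134, -0.075], TCP at [0.247, 0.574, 0.292] pointing down, gripper open.
Joint ranges: [-2.62, 2.62], [-0.44, 2.09], [-1.27, 1.32], [0.08, 2.57], [-1.32, 4.46], [0.12, 2], [-2.74, 2.74]. Speed limits (rad/s): [2.22, 2.22, 3.01, 3.01, 3.14, 3.14, 3.14].

INTERFACE

Orientations are given as a rotation vector (axis times angle).
In Python, from cell import arm gives the robot as it stands.
- The arm moves only by the tool carry_out, never from a script. Its argument "plan" is a list of rows, each a list of 5 numbers: the shift along the world's x, y, z in cm, then the turn about the world's z in rad, then the finger opening in cm, from 0 to 9.18. In form: [[tx, ty, tz, spin, fingers], ...]. A call has 1 to 20 rows; each row is the pose to reach, as a shift and turn from the pose measured when the call began; what a row does not reach only later rows make up. A row lasts 1/10 s, in which the tool goes at most 50 mm and 8.59 degrees, less where a joint would pass 70% of its speed; a pose out of reach is approached as far as the arm can. A call with a gripper value outside its range is refused whole. The fingers move at their own pace and stop on an object; "squeeze" is the grip in N (left out, the last holds). Time passes only in rows, so rows that repeat a pose let the fingers close. It gives the time, the measured TCP pose, the force and the opening at its end, in the units of the state.
- arm.observe(): the state, without advancing time (a new reading comes with each control period).
- arm.get_image(name): name is "scene" or "top" or "wrist"; returns (picture, depth): 480x640x3 uint8, red, green, blue; 480x640 float32, m along the optical axis (not along the pixel's ray), 0 where there is no reading.
- arm.get_calibration(name): a dict with "intrinsics" (3x3 intrinsics, pixels), "D" ([k1, k2, p1, p2, k3] as OpenCV has them; the pictures are not rectified), "rvec" (rotation vector, rad) and "tvec" (3), from world to camera coordinates, as OpenCV has them; the wrist camera has in their place "tool_from_camera" (4x4, takes a point from camera to tool coordinates, whose origin is the TCP and whose axes are the flange's). Camera axes: x right, y down, z forward; pixel columns grow to the right and rows downward; lengths in m; the calibration is good to about 2 mm. A picture is of the moment at which its call begins: read the wrist's pose just before it. get_calibration takes no time and is no camera call.
- arm.sign_off(): hands the job in, once; it reports no verdict.
The state is a dict: "clock": time; "joints": joint angles; "dq": joint speeds; "joint_efforts": joint torques, N m; "position": TCP position; "ee_rot": TCP orientation; "force": force on the tool from outside, world axes, zero at the start; "ft_torque": the same for the moment, N m; "width": opening from 0.0 (shut) to 1.0 (fully open).
Only numpy, scipy, OpenCV 4.12 (cv2) and the standard library are available. Lean on these libraries where they do the work, as an engineer would, in place of code of your own. Each camera call takes 0.05 s, during which the arm holds its last target. There are 200 camera calls.

TASK

Pick up the cutlery caddy by its black grip and push its snap hook down onto the upper bar of the rail until the sprung gate flicks shut and the bar sits in the crown of the hook, pressing no harder than needed. Before letting go, pull the caddy gently upwards to prove that the gate holds, then let it hang there and leave everything else on the counter alone.

Things in the scene. Friction and masses are not known exactly. Their poses are not given: they have to be found in the camera images.
- caddy_grip (a point): Centre of the black carrying grip of the loose cutlery caddy (18 mm along x, 22 along y, 45 tall, on a 40 mm round finger flange), on top of the snap hook, 185 mm above the caddy's underside. Axes: z up, +x to the caddy's back, where the hook is. The caddy, a steel box 52 (x) by 90 (y) by 100 mm high with chopsticks in it, 0.27 to 0.44 kg, stands upright; its centre is 33 mm from here towards -x.
- hook_seat (a point): Where the bar's centre line must lie when the hook is home: 39 mm under the grip's centre, inside the crown of the hook. The hook is an 8 mm steel rod bent in the caddy's x-z plane and open downwards; its throat, centred under the grip, is 14 mm wide between the shank (-x side, flush with the box's back face, 7 mm from here) and the nose, whose tip is 38 mm below here and flares 5 mm to +x.
- gate (a joint): Angle (rad) of the hook's 5 mm brass gate rod, pinned to the shank 24 mm below the seat. 0: shut, level across the throat. The bar pushes it inwards and up, to about 1.3; its spring flicks it back to 0 only when the bar is within about 5 mm of the seat. Opening takes 8 to 14 N of downward push, more than the caddy's weight. It cannot open outwards.
- rack: The fixed rail: two 16 mm steel posts, 231 mm high, 320 mm apart along y. Origin on the counter midway between them; z up, -x side to the robot. The upper bar (10 mm round, along y, x = 0) is set by hand on clamp collars: its centre is 183 to 213 mm above the counter, not measured: find it by touch; it holds still under load. The lower bar (12 mm, 90 mm up) is for the caddy's back to lean on.
- hang_place (a point): Point on the counter under the middle of the upper bar, with the rack's axes. The caddy hangs on the robot's side of the rail, its +x along the rack's +x, the hook's nose over the far side of the bar; anywhere between the posts will do, here in the middle is easiest.
- meal_tub: White lidded meal tub, 120 x 166 x 53 mm, standing on the counter; origin at the centre of its underside. Leave it alone.
- sauce_bottle: Amber sauce bottle with red cap, 60 mm across, 170 mm high; origin at the centre of its underside. Leave it alone.
- paper_cup: Green cup, 84 mm across the rim, 100 mm high, upright; origin at the centre of its underside. Leave it alone.

How it is judged:
By the outcome, as a careful person would: the job done as asked, in the order asked, and still so for the second after the job is handed in, with the robot touching nothing.
It also fails if it takes over 69 s, if anything falls off the work surface, if the arm or the gripper's body presses on something with over 40 N, if the wrist force passes 120 N, or if a joint passes its speed limit or range.

## Working session

There is one attempt and no reset: what is moved stays moved. The work goes in short steps, Python scripts to look and compute and a tool call to move; the robot and the scene stay as the last step left them, time stands still between calls to the robot, and variables do not carry over. Pictures are saved under pics/ and viewed, about 8 in all and at most 12, crops included, and the job is handed in when it is done.

Besides the shell and the picture viewer there is one more tool, called after ">>>" as name(argument=value, ...) on one line, values as JSON. carry_out: Moves the arm, as the interface text tells. Its arguments: {"type":"object","properties":{"plan":{"type":"array"},"squeeze":{"type":"number"}},"required":["plan"]}

```bash
mkdir -p pics; cat > h.py <<'E'
import numpy as np, cv2
from cell import arm
def save(n,f):
    p,d=arm.get_image(n); cv2.imwrite(f'pics/{f}.png',p[:,:,::-1]); np.save(f'pics/{f}.npy',d); return p,d
def cam(n,state=None):
    c=arm.get_calibration(n); K=np.array(c['intrinsics']);D=np.array(c['D'],float)
    if 'rvec' in c:
        R=cv2.Rodrigues(np.array(c['rvec'],float))[0]; t=np.array(c['tvec'],float).ravel(); return K,D,R.T,-R.T@t
    s=state or arm.observe(); T=np.array(c['tool_from_camera']); Rt=cv2.Rodrigues(np.array(s['ee_rot'],float))[0]
    return K,D,Rt@T[:3,:3],Rt@T[:3,3]+np.array(s['position'])
def rays(C,uv):
    K,D,R,o=C; q=cv2.undistortPoints(np.array(uv,float).reshape(-1,1,2),K,D).reshape(-1,2)
    return o,(R@np.c_[q,np.ones(len(q))].T).T
def onz(C,uv,z):
    o,d=rays(C,uv); return o+d*((z-o[2])/d[:,2])[:,None]
def pts(C,uv,d):   # depth points
    o,r=rays(C,uv); u=np.array(uv).astype(int); return o+r*d[u[:,1],u[:,0]][:,None]
def tri(C1,u1,C2,u2):
    o1,a=rays(C1,[u1]);o2,b=rays(C2,[u2]);a=a[0];b=b[0]
    s=np.linalg.lstsq(np.c_[a,-b],o2-o1,rcond=None)[0];p=o1+a*s[0];q=o2+b*s[1]
    return (p+q)/2,np.linalg.norm(p-q)
E
python3 - <<'E'
from h import *
s=arm.observe();print(s)
a,_=save('scene','s0');b,_=save('top','t0')
for n in('scene','top'):print(n,cam(n)[3],cam(n)[2][:,2])
E
```

```text
{'clock': 0.0, 'joints': array([-1.26657971,  0.43521172,  0.02500037,  1.57410782, -0.01161043,
        1.1339646 , -0.0750544 ]), 'dq': array([-6.66870028e-04, -8.24497380e-04,  4.56946017e-05,  4.63065945e-04,
        1.21114466e-03,  1.74215109e-03, -6.96349432e-04]), 'joint_efforts': array([-2.17950044e-03, -6.67827988e+01,  9.83553194e-01, -3.14471233e+01,
       -6.08260953e-02,  4.23333503e-02,  1.58638977e-04]), 'position': array([0.24720012, 0.57359552, 0.29144804]), 'ee_rot': array([-6.34676188e-01, -3.07663909e+00,  2.41368535e-03]), 'force': array([-0.40839497, -0.81829923,  0.0762623 ]), 'ft_torque': array([ 0.00930431,  0.04404121, -0.04800156]), 'width': 1.0001364487178148}
scene [ 1.04382298 -0.4032656   1.15759705] [-0.44168648  0.33597134 -0.8318872 ]
top [0.37088928 0.01978343 1.54397135] [ 0.08844984 -0.02062715 -0.99586703]
```

View pics/s0.png

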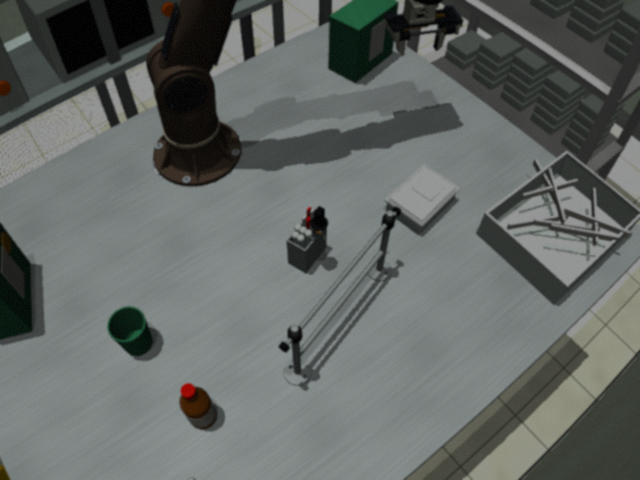

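View pics/t0.png

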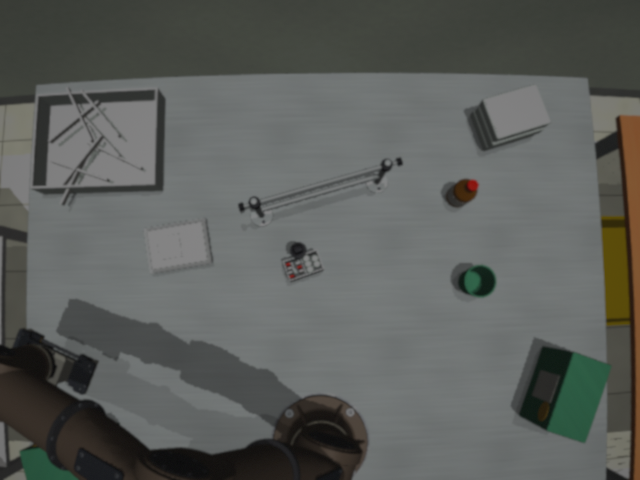

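The scene view shows the grip near (318,218) and the post tops near (392,213) and (294,333). In the top view the grip is near (298,249) and the posts near (254,203) and (387,164). The other objects stand clear of all of these.

```bash
python3 - <<'E'
from h import *
S=cam('scene');T=cam('top')
s=cv2.imread('pics/s0.png');t=cv2.imread('pics/t0.png');ds=np.load('pics/s0.npy');dt=np.load('pics/t0.npy')
for nm,us,ut in(('grip',(319,212),(298,247)),('postL',(392,213),(254,203)),('postR',(294,333),(387,164))):
    p,e=tri(S,us,T,ut);print(nm,p.round(4),round(e,4),'onz .231',onz(T,[ut],.231)[0].round(3),onz(S,[us],.231)[0].round(3))
for nm,C,im,d,box in(('S',S,s,ds,(296,200,332,275)),('T',T,t,dt,(275,235,330,285))):
    x0,y0,x1,y1=box;v,u=np.mgrid[y0:y1,x0:x1];uv=np.c_[u.ravel(),v.ravel()]
    P=pts(C,uv,d);val=im[uv[:,1],uv[:,0]].max(1)
    m=(val<55)&(P[:,2]>.15)&(P[:,2]<.26);print(nm,'dark high',m.sum(),P[m].mean(0).round(4),P[m].min(0).round(3),P[m].max(0).round(3),uv[m].mean(0))
    m=(P[:,2]>.085)&(P[:,2]<.15);print(nm,'box',m.sum());r=cv2.minAreaRect(P[m][:,:2].astype(np.float32)*1000);print(r)
# bar line from top depth
for C,d,box in((T,dt,(235,150,405,225)),(S,ds,(285,205,400,345))):
    x0,y0,x1,y1=box;v,u=np.mgrid[y0:y1,x0:x1];uv=np.c_[u.ravel(),v.ravel()];P=pts(C,uv,d)
    m=(P[:,2]>.17)&(P[:,2]<.24);l=cv2.fitLine(P[m].astype(np.float32),cv2.DIST_HUBER,0,.01,.01).ravel();print('bar',m.sum(),l,P[m].min(0),P[m].max(0))
    for z in np.arange(.17,.25,.01):print(round(z,2),((P[:,2]>z)&(P[:,2]<z+.01)).sum(),end='; ')
b=np.hstack([cv2.resize(s[185:385,270:430],None,fx=3,fy=3,interpolation=2)[:600,:400],cv2.resize(t[145:295,230:330],None,fx=4,fy=4,interpolation=2)])
cv2.imwrite('pics/c0.png',b)
E
```

```text
grip [0.4921 0.045  0.2005] 0.0004 onz .231 [0.49  0.045 0.231] [0.51  0.031 0.231]
postL [0.5963 0.1479 0.2218] 0.011 onz .231 [0.591 0.143 0.231] [0.603 0.147 0.231]
postR [ 0.6833 -0.1653  0.2046] 0.0008 onz .231 [ 0.677 -0.162  0.231] [ 0.693 -0.172  0.231]
S dark high 290 [0.4961 0.0406 0.1797] [0.472 0.026 0.156] [0.51  0.063 0.212] [318.53793103 219.92758621]
S box 639
((461.3258972167969, 31.60242462158203), (68.92124938964844, 88.18168640136719), 76.94970703125)
T dark high 186 [0.4868 0.0471 0.1802] [0.47  0.03  0.155] [0.506 0.065 0.212] [297.41397849 250.11827957]
T box 452
((457.5362243652344, 35.200225830078125), (52.2846794128418, 90.10131072998047), 18.57335662841797)
bar 919 [-0.26809222  0.9633479   0.00934776  0.6348855   0.00541425  0.2058047 ] [ 0.57920125 -0.20072779  0.18401512] [0.69828915 0.18186653 0.2354484 ]
0.17 0; 0.18 4; 0.19 82; 0.2 608; 0.21 154; 0.22 51; 0.23 20; 0.24 0; bar 1378 [-0.27754223  0.9606765   0.00842174  0.6335455   0.02298066  0.20651405] [ 0.48218277 -0.19314161  0.17001731] [0.6984258  0.17986171 0.23362694]
0.17 57; 0.18 35; 0.19 90; 0.2 866; 0.21 208; 0.22 75; 0.23 47; 0.24 0;
```

View pics/c0.png

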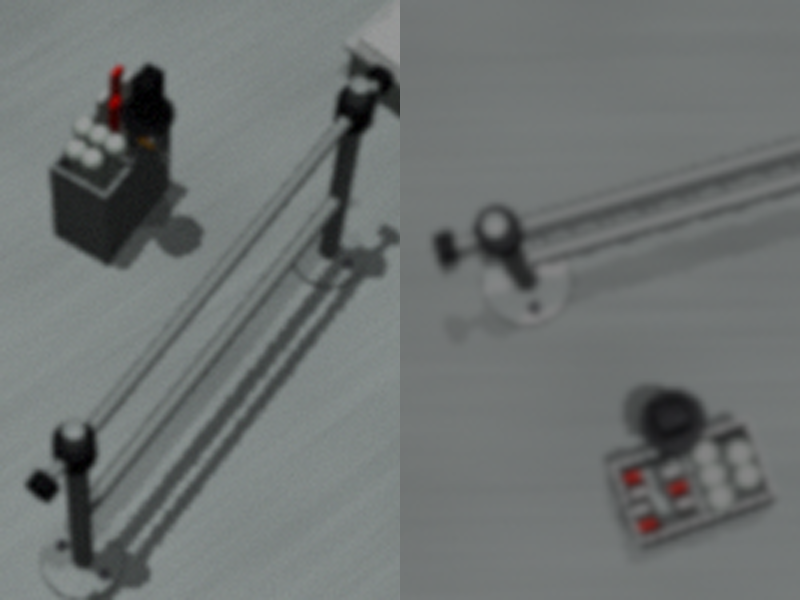

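The crops show the grip standing on its dark flange at the caddy's back, with the throat free and the bar spanning both collars. Next I'll check the tool's yaw, the chopstick height and the lower bar's offset.

```bash
python3 - <<'E'
from h import *
s=arm.observe();R=cv2.Rodrigues(s['ee_rot'])[0];print('tool y',R[:,1],'yaw of y deg',np.degrees(np.arctan2(R[1,1],R[0,1])))
print(arm.get_calibration('wrist')['tool_from_camera'],arm.tip_reach)
T=cam('top');S=cam('scene')
ax=np.array([.962,.272]);ay=np.array([-.272,.962]);c=np.array([.634,-.009])
for n,C,f,box in(('T',T,'t0',(265,150,390,225)),('S',S,'s0',(305,220,390,330))):
    d=np.load(f'pics/{f}.npy');x0,y0,x1,y1=box;v,u=np.mgrid[y0:y1,x0:x1];uv=np.c_[u.ravel(),v.ravel()];P=pts(C,uv,d)
    q=np.c_[(P[:,:2]-c)@ax,(P[:,:2]-c)@ay,P[:,2]]
    for lo,hi in((.18,.225),(.08,.11)):
        m=(abs(q[:,1])<.12)&(q[:,2]>lo)&(q[:,2]<hi)&(abs(q[:,0])<.04);print(n,lo,m.sum(),np.median(q[m],0).round(4),'slope',np.polyfit(q[m][:,1],q[m][:,0],1).round(4),'top5%',np.percentile(q[m][:,2],[5,50,95]).round(4))
d=np.load('pics/t0.npy');v,u=np.mgrid[235:285,275:330];uv=np.c_[u.ravel(),v.ravel()];P=pts(T,uv,d)
print('high',np.sort(P[:,2])[-15:].round(3))
E
```

```text
tool y [ 0.3956588   0.91839654 -0.00137991] yaw of y deg 66.69290817913914
[[ 1.88917199e-04 -9.62323492e-01 -2.71907083e-01  7.36153350e-02]
 [ 9.99999958e-01  1.21640146e-04  2.64281534e-04 -4.63921290e-04]
 [-2.21249511e-04 -2.71907121e-01  9.62323474e-01 -9.13408417e-02]
 [ 0.00000000e+00  0.00000000e+00  0.00000000e+00  1.00000000e+00]] 0.0655
T 0.18 448 [0.0046 0.0011 0.2038] slope [0.0068 0.0048] top5% [0.199  0.2038 0.2091]
T 0.08 457 [ 0.0043 -0.0002  0.0937] slope [0.0066 0.0046] top5% [0.0876 0.0937 0.0986]
S 0.18 557 [ 0.0087 -0.0079  0.2051] slope [0.0066 0.0084] top5% [0.2011 0.2051 0.2082]
S 0.08 505 [0.0091 0.0099 0.0941] slope [0.0078 0.0087] top5% [0.0897 0.0941 0.0984]
high [0.21  0.21  0.21  0.21  0.211 0.212 0.212 1.544 1.544 1.544 1.544 1.544
 1.544 1.544 1.544]
```

>>> carry_out(plan=[[2, -4.5, 1.5, 0.1, 9.18], [4, -9, 3, 0.2, 9.18], [6, -13, 4.5, 0.3, 9.18], [8, -18, 6, 0.4, 9.18], [10, -22, 7.5, 0.5, 9.18], [12, -27, 9, 0.6, 9.18], [14, -31, 10, 0.7, 9.18], [16.5, -35.5, 11, 0.73, 9.18], [18.5, -40, 11, 0.73, 9.18], [20.5, -44.5, 11, 0.73, 9.18], [22.5, -49, 11, 0.73, 9.18], [24.3, -52.9, 11, 0.73, 9.18], [24.3, -52.9, 11, 0.73, 9.18], [24.3, -52.9, 11, 0.73, 9.18]])

```text
clock: 1.5
position: [0.4902, 0.0437, 0.4012]
ee_rot: [0.501, -3.101, 0.002]
force: [-0.2, 0.9, 0.2]
width: 0.995
```

```bash
python3 - <<'E'
from h import *
s=arm.observe();R=cv2.Rodrigues(s['ee_rot'])[0];print(s['position'],s['joints'].round(2),np.degrees(np.arctan2(R[1,1],R[0,1])),R[:,2],s['force'])
C=cam('wrist',s);p,d=save('wrist','w1')
print(cv2.projectPoints(np.array([[.49,.045,.207]]),*[cv2.Rodrigues(C[2].T)[0],-C[2].T@C[3],C[0],C[1]])[0])
E
```

```text
[0.49020603 0.0437369  0.40118279] [-0.44  0.13  0.28  1.73 -0.04  1.29  1.74] 108.35011429391251 [-2.14235813e-04 -1.36309570e-03 -9.99999048e-01] [-0.19301075  0.87244361  0.16128184]
[[[320.92067135 231.17585989]]]
```

View pics/w1.png

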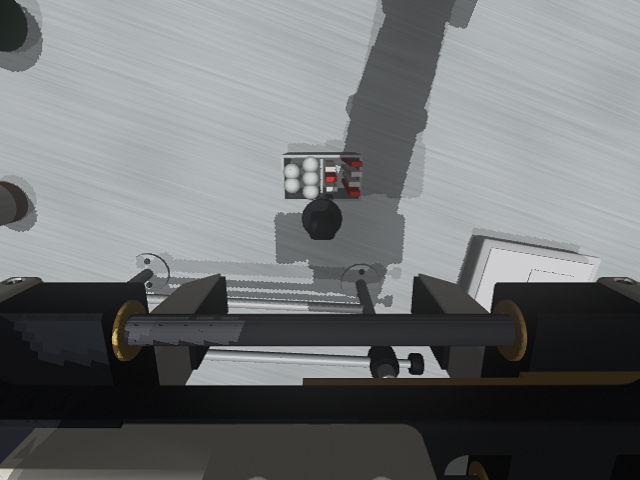

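The wrist picture shows the caddy square to the tool with its box at (285–362,153–198). The flange is at (322,218) and the grip top near (321,230), where it was predicted.

```bash
python3 - <<'E'
from h import *
C=cam('wrist');d=np.load('pics/w1.npy');p=cv2.imread('pics/w1.png')
v,u=np.mgrid[140:250,275:375];uv=np.c_[u.ravel(),v.ravel()];P=pts(C,uv,d);val=p[uv[:,1],uv[:,0]].max(1)
for lo,hi in((.2,.215),(.15,.166)):
    m=(P[:,2]>lo)&(P[:,2]<hi)&(val<60);print(lo,m.sum(),P[m].mean(0).round(4),cv2.minAreaRect(P[m][:,:2].astype(np.float32)*1000),np.median(P[m][:,2]))
m=(P[:,2]>.09)&(P[:,2]<.15);print('box',cv2.minAreaRect(P[m][:,:2].astype(np.float32)*1000))
# colours of chopsticks: heights
m=(val>120)&(P[:,2]>.1);print('stick',P[m][:,2].max(), P[:,2].max())
# grip top by 2 views: ray at wrist
dk=(d>0);m=(P[:,2]>.203)&(P[:,2]<.215)&(val<60);uw=uv[m].mean(0);print(uw)
t=np.load('pics/t0.npy');v,u=np.mgrid[235:270,280:315];q=np.c_[u.ravel(),v.ravel()];Q=pts(cam('top'),q,t);k=(Q[:,2]>.2)&(Q[:,2]<.215);ut=q[k].mean(0);print(ut,tri(C,uw,cam('top'),ut))
E
```

```text
0.2 500 [0.4876 0.047  0.2061] ((488.22906494140625, 47.49488830566406), (18.1370906829834, 21.47848892211914), 18.439102172851562) 0.2063887241670463
0.15 604 [0.4825 0.0445 0.1618] ((485.86285400390625, 45.861690521240234), (33.70816421508789, 38.282466888427734), 21.218650817871094) 0.1617675933781351
box ((457.29974365234375, 36.881591796875), (52.19758605957031, 90.04483032226562), 18.85875129699707)
stick 0.4925709035318119 0.4925709035318119
[322.19126819 229.1975052 ]
[297.7        248.44285714] (array([0.48817334, 0.04644993, 0.20600167]), np.float64(0.0013948888974656443))
```

>>> carry_out(plan=[[-0.2, 0.35, -3, 0, 9.18], [-0.2, 0.35, -6, 0, 9.18], [-0.2, 0.35, -9, 0, 9.18], [-0.2, 0.35, -12, 0, 9.18], [-0.2, 0.35, -14, 0, 9.18], [-0.2, 0.35, -15.5, 0, 9.18], [-0.2, 0.35, -16.3, 0, 9.18], [-0.2, 0.35, -16.7, 0, 9.18], [-0.2, 0.35, -16.7, 0, 9.18], [-0.2, 0.35, -16.7, 0, 9.18]])

```text
clock: 2.55
position: [0.4882, 0.049, 0.2348]
ee_rot: [-0.506, 3.1, -0.001]
force: [-0.5, -0.4, 0.2]
width: 1.0
```

>>> carry_out(plan=[[0, 0, 0, 0, 6], [0, 0, 0, 0, 4], [0, 0, 0, 0, 3], [0, 0, 0, 0, 2], [0, 0, 0, 0, 1.5], [0, 0, 0, 0, 1.5], [0, 0, 0, 0, 1.5], [0, 0, 0, 0, 1.5], [0, 0, 0, 0, 1.5], [0, 0, 0, 0, 1.5]], squeeze=50)

```text
clock: 3.55
position: [0.4881, 0.049, 0.2347]
ee_rot: [-0.506, 3.1, -0.001]
force: [-1.1, -1.6, -2.3]
width: 0.236
```

>>> carry_out(plan=[[0, 0, 0.5, 0, 1.5], [0, 0, 1.5, 0, 1.5], [0, 0, 3, 0, 1.5], [0, 0, 5, 0, 1.5], [0, 0, 7, 0, 1.5], [0, 0, 9, 0, 1.5], [0, 0, 11, 0, 1.5], [0, 0, 12, 0, 1.5], [0, 0, 12, 0, 1.5], [0, 0, 12, 0, 1.5], [0, 0, 12, 0, 1.5]])

```text
clock: 4.65
position: [0.4876, 0.0489, 0.3537]
ee_rot: [0.506, -3.099, 0.001]
force: [-0.1, -0.4, -3.5]
width: 0.238
```

```bash
python3 - <<'E'
from h import *
s=arm.observe();R=cv2.Rodrigues(s['ee_rot'])[0];print(s['position'],np.degrees(np.arctan2(R[1,1],R[0,1])),s['force'],s['ft_torque'],s['width'])
p,d=save('scene','s1');C=cam('scene');S0=np.load('pics/s0.npy')
w,dw=save('wrist','w2')
v,u=np.mgrid[130:290,250:400];uv=np.c_[u.ravel(),v.ravel()];P=pts(C,uv,d)
a=np.radians(18.5);ax=np.array([np.cos(a),np.sin(a)]);ay=np.array([-ax[1],ax[0]])
q=np.c_[(P[:,:2]-s['position'][:2])@ax,(P[:,:2]-s['position'][:2])@ay,P[:,2]]
m=(abs(q[:,0])<.07)&(abs(q[:,1])<.05)&(q[:,2]>.08)&(q[:,2]<.27);print(m.sum(),q[m].min(0),q[m].max(0))
b=np.hstack([cv2.resize(p[100:300,240:440],(600,600),interpolation=2)[:, :400],cv2.resize(w[100:300,220:420],(400,400))[:, :, :].copy() if 0 else cv2.copyMakeBorder(cv2.resize(w[80:320,220:420],(400,480)),0,120,0,0,0)])
cv2.imwrite('pics/c1.png',b[:,:,::-1])
E
```

```text
[0.48759032 0.04892886 0.35367751] 108.5308672745298 [-0.1077866  -0.43556433 -3.54496036] [ 0.06433204 -0.04259806 -0.0293993 ] 0.23781224127856357
1633 [-0.0580398  -0.04987026  0.11687322] [0.02208228 0.04470626 0.26543354]
```

View pics/c1.png

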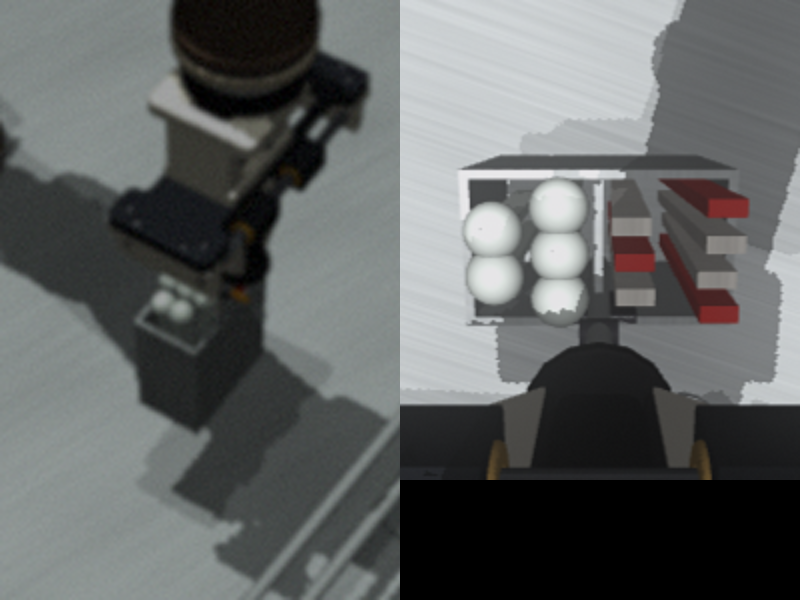

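>>> carry_out(plan=[[1, -0.5, 0.3, -0.01, 1.5], [3, -1.5, 0.4, -0.02, 1.5], [5, -2.5, 0.4, -0.03, 1.5], [7, -3.5, 0.4, -0.04, 1.5], [9, -4.5, 0.4, -0.054, 1.5], [11, -5.4, 0.4, -0.054, 1.5], [12.3, -6, 0.4, -0.054, 1.5], [12.9, -6.3, 0.4, -0.054, 1.5], [12.9, -6.3, 0.4, -0.054, 1.5], [12.9, -6.3, 0.4, -0.054, 1.5], [12.9, -6.3, 0.4, -0.054, 1.5]])

```text
clock: 5.85
position: [0.6162, -0.0136, 0.3579]
ee_rot: [0.423, -3.111, 0.001]
force: [0.3, 0.7, -2.9]
width: 0.236
```

```bash
cat > look.py <<'E'
from h import *
import sys
f=sys.argv[1]
s=arm.observe();R=cv2.Rodrigues(s['ee_rot'])[0];print(s['clock'],s['position'].round(4),np.degrees(np.arctan2(R[1,1],R[0,1])).round(2),s['force'].round(2),s['ft_torque'].round(3),s['width'])
a=np.arctan2(R[1,1],R[0,1])-np.pi/2;ax=np.array([np.cos(a),np.sin(a)]);ay=np.array([-ax[1],ax[0]])
for n in('scene','top'):
    p,d=save(n,f+n);C=cam(n);v,u=np.mgrid[0:480,0:640];m=(d>0)&(d<2);uv=np.c_[u[m],v[m]];P=pts(C,uv,d)
    q=np.c_[(P[:,:2]-s['position'][:2])@ax,(P[:,:2]-s['position'][:2])@ay,P[:,2]]
    for lo,hi in((.18,.225),(.08,.105)):
        k=(abs(q[:,0]-.02)<.045)&(abs(q[:,1])<.15)&(abs(q[:,1])>.055)&(q[:,2]>lo)&(q[:,2]<hi)
        if k.sum()>20:print(n,lo,k.sum(),np.median(q[k],0).round(4),'slope,int',np.polyfit(q[k][:,1],q[k][:,0],1).round(4),np.percentile(q[k][:,2],[5,95]).round(4))
w,_=save('wrist',f+'w')
p=cv2.imread(f'pics/{f}scene.png');x=cv2.projectPoints(s['position'].reshape(1,3)-[[0,0,.1]],cv2.Rodrigues(cam('scene')[2].T)[0],-cam('scene')[2].T@cam('scene')[3],*cam('scene')[:2])[0].ravel().astype(int)
cv2.imwrite(f'pics/{f}c.png',cv2.resize(p[x[1]-70:x[1]+80,x[0]-90:x[0]+110],None,fx=4,fy=4,interpolation=2))
E
python3 look.py a
```

```text
5.85 [ 0.6162 -0.0136  0.3579] 105.47 [ 0.34  0.67 -2.86] [ 0.086 -0.04  -0.014] 0.23605928565234932
scene 0.18 512 [0.0273 0.0618 0.2053] slope,int [0.0039 0.0271] [0.1996 0.2147]
scene 0.08 462 [ 0.0274 -0.0624  0.0944] slope,int [0.0048 0.027 ] [0.0902 0.0986]
top 0.18 168 [0.0233 0.1115 0.2044] slope,int [-0.003   0.0233] [0.198  0.2138]
top 0.08 121 [0.0231 0.1186 0.0936] slope,int [-0.0005  0.0231] [0.0868 0.0991]
```

View pics/ac.png

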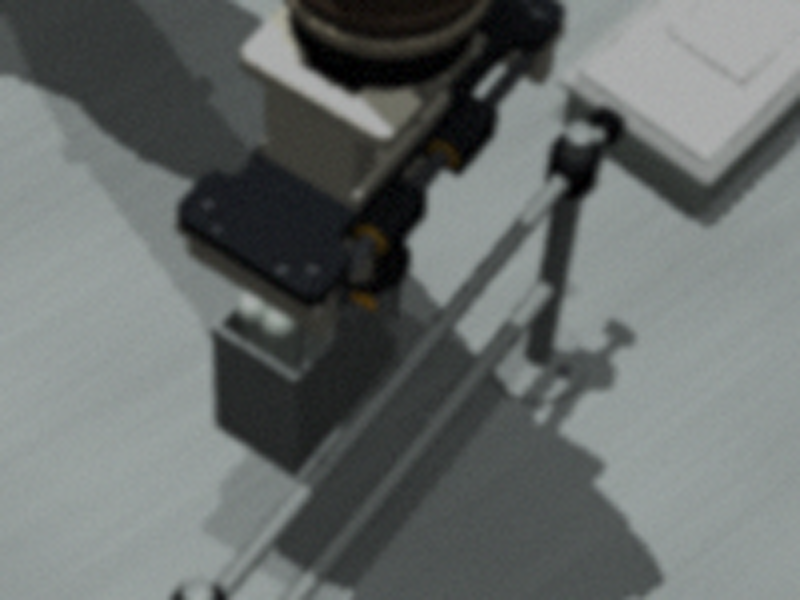

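The scene crop shows the caddy upright and parallel to the rail, with its back clear of the bar. The seat has about 25 mm to go along rack +x (27 by scene, 23 by top).

>>> carry_out(plan=[[0.5, 0.13, 0, 0, 1.5], [1.0, 0.27, 0, 0, 1.5], [1.4, 0.4, 0, 0, 1.5], [1.7, 0.47, 0, 0, 1.5], [1.95, 0.54, 0, 0, 1.5], [2.1, 0.58, 0, 0, 1.5], [2.22, 0.61, 0, 0, 1.5], [2.22, 0.61, 0, 0, 1.5], [2.22, 0.61, 0, 0, 1.5]])

```text
clock: 6.9
position: [0.6385, -0.0077, 0.3581]
ee_rot: [0.422, -3.112, 0.001]
force: [1.1, 0.1, -3.0]
width: 0.233
```

>>> carry_out(plan=[[0.1, 0.027, 0, 0, 1.5], [0.2, 0.053, 0, 0, 1.5], [0.2, 0.053, 0, 0, 1.5], [0.2, 0.053, 0, 0, 1.5]])

```text
clock: 7.3
position: [0.6405, -0.0071, 0.358]
ee_rot: [0.422, -3.112, 0.001]
force: [0.4, 0.7, -3.3]
width: 0.237
```

>>> carry_out(plan=[[0.1, 0.027, 0, 0, 1.5], [0.1, 0.027, 0, 0, 1.5], [0.1, 0.027, 0, 0, 1.5]])

```text
clock: 7.6
position: [0.6415, -0.0069, 0.358]
ee_rot: [0.422, -3.112, 0.001]
force: [0.4, -0.3, -2.9]
width: 0.238
```

>>> carry_out(plan=[[0.1, 0.027, 0, 0, 1.5], [0.1, 0.027, 0, 0, 1.5], [0.1, 0.027, 0, 0, 1.5]])

```text
clock: 7.9
position: [0.642, -0.0068, 0.3579]
ee_rot: [0.422, -3.11, 0.001]
force: [-3.3, -0.4, -2.5]
width: 0.237
```

>>> carry_out(plan=[[0.1, 0.027, 0, 0, 1.5], [0.1, 0.027, 0, 0, 1.5], [0.1, 0.027, 0, 0, 1.5]])

```text
clock: 8.2
position: [0.6425, -0.0068, 0.3577]
ee_rot: [0.421, -3.109, 0.001]
force: [-4.5, -0.4, -0.8]
width: 0.239
```

Contact came at x ≈ 0.6418, with −3 to −4 N on the caddy's back. Backing off about 2 mm should centre the throat over the bar.

>>> carry_out(plan=[[-0.1, -0.02, 0, 0, 1.5], [-0.25, -0.07, 0, 0, 1.5], [-0.27, -0.07, -0.4, 0, 1.5], [-0.27, -0.07, -0.8, 0, 1.5], [-0.27, -0.07, -1.2, 0, 1.5], [-0.27, -0.07, -1.6, 0, 1.5], [-0.27, -0.07, -1.9, 0, 1.5], [-0.27, -0.07, -1.9, 0, 1.5], [-0.27, -0.07, -1.9, 0, 1.5]])

```text
clock: 9.1
position: [0.6398, -0.0075, 0.3387]
ee_rot: [0.421, -3.109, 0.001]
force: [-0.5, 0.7, -2.4]
width: 0.242
```

```bash
python3 look.py b; python3 - <<'E'
# caddy tilt: scan side points of caddy from scene depth (right/front faces): rim plane from wrist
from h import *
s=arm.observe();C=cam('wrist',s);d=np.load('pics/bw.npy');R=cv2.Rodrigues(s['ee_rot'])[0];print('tool z',R[:,2].round(4))
v,u=np.mgrid[0:330,150:500];uv=np.c_[u.ravel(),v.ravel()];P=pts(C,uv,d)
q=(P-s['position'])@R;  # tool coords
z=q[:,2];
for n,a,b in(('rim front',.045,.075),('rim back',.003,.02)):
    m=(q[:,0]>a)&(q[:,0]<b)&(abs(q[:,1])<.05)&(z>.12)&(z<.15);h,e=np.histogram(z[m],30,(.12,.15));print(n,m.sum(),(e[h.argmax()]+5e-4).round(4),np.sort(z[m])[:20:5].round(4), q[m][:,0].min().round(4),q[m][:,0].max().round(4))
E
```

```text
9.1 [ 0.6398 -0.0075  0.3387] 105.43 [-0.52  0.67 -2.4 ] [ 0.057 -0.048  0.031] 0.24175334502991241
scene 0.18 509 [0.0031 0.0588 0.2055] slope,int [0.0036 0.0028] [0.1992 0.2135]
scene 0.08 459 [ 0.003  -0.0628  0.0949] slope,int [0.0035 0.0027] [0.0902 0.0989]
top 0.18 183 [-0.0016  0.1071  0.2042] slope,int [-0.0012 -0.0013] [0.1982 0.2129]
top 0.08 253 [-0.0013  0.0841  0.0925] slope,int [-0.0004 -0.0012] [0.0876 0.0984]
tool z [-0.0038 -0.0012 -1.    ]
rim front 1260 0.1355 [0.1202 0.1208 0.1211 0.1216] 0.045 0.0594
rim back 1625 0.1355 [0.1204 0.1211 0.1224 0.1235] 0.003 0.02
```

View pics/bc.png

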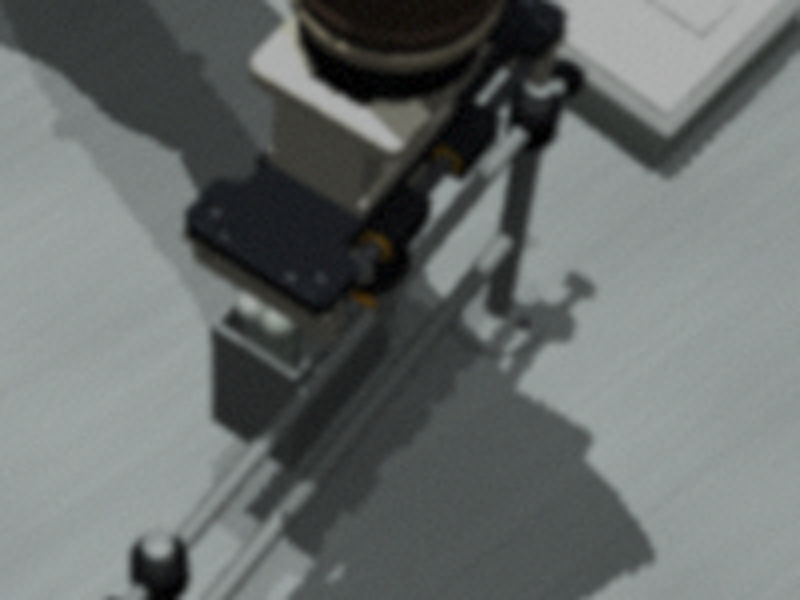

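The crop shows the caddy on the near side of the bar with the hook above it. The two views average to within 1 mm of centred, and the rim is level. Next I descend and feel for the gate.

>>> carry_out(plan=[[0, 0, -0.2, 0, 1.5], [0, 0, -0.4, 0, 1.5], [0, 0, -0.6, 0, 1.5], [0, 0, -0.8, 0, 1.5], [0, 0, -0.8, 0, 1.5]])

```text
clock: 9.75
position: [0.6397, -0.0075, 0.3305]
ee_rot: [0.421, -3.109, 0.001]
force: [0.3, 0.0, -2.6]
width: 0.24
```

>>> carry_out(plan=[[0, 0, -0.2, 0, 1.5], [0, 0, -0.4, 0, 1.5], [0, 0, -0.4, 0, 1.5]])

```text
clock: 10.05
position: [0.6396, -0.0074, 0.3261]
ee_rot: [0.421, -3.108, 0.001]
force: [0.9, 0.2, -3.1]
width: 0.237
```

>>> carry_out(plan=[[0, 0, -0.1, 0, 1.5], [0, 0, -0.2, 0, 1.5], [0, 0, -0.2, 0, 1.5]])

```text
clock: 10.35
position: [0.6395, -0.0074, 0.3239]
ee_rot: [0.421, -3.108, 0.001]
force: [0.5, -0.2, -3.0]
width: 0.234
```

>>> carry_out(plan=[[0, 0, -0.1, 0, 1.5], [0, 0, -0.2, 0, 1.5], [0, 0, -0.2, 0, 1.5]])

```text
clock: 10.65
position: [0.6394, -0.0074, 0.3218]
ee_rot: [0.421, -3.108, 0.001]
force: [-0.4, -0.6, -2.1]
width: 0.232
```

>>> carry_out(plan=[[0, 0, -0.1, 0, 1.5], [0, 0, -0.1, 0, 1.5]])

```text
clock: 10.85
position: [0.6395, -0.0074, 0.3209]
ee_rot: [0.421, -3.108, 0.001]
force: [-0.6, -1.1, -1.0]
width: 0.234
```

>>> carry_out(plan=[[0, 0, -0.1, 0, 1.5], [0, 0, -0.1, 0, 1.5]])

```text
clock: 11.05
position: [0.6396, -0.0074, 0.3206]
ee_rot: [0.421, -3.109, 0.001]
force: [-2.7, 0.6, 4.6]
width: 0.237
```

>>> carry_out(plan=[[0, 0, -0.1, 0, 1.5], [0, 0, -0.1, 0, 1.5]])

```text
clock: 11.25
position: [0.6395, -0.0075, 0.3199]
ee_rot: [0.421, -3.109, 0.001]
force: [-2.9, -0.8, 4.8]
width: 0.239
```

>>> carry_out(plan=[[0, 0, -0.1, 0, 1.5], [0, 0, -0.2, 0, 1.5], [0, 0, -0.2, 0, 1.5]])

```text
clock: 11.55
position: [0.6394, -0.0075, 0.318]
ee_rot: [0.421, -3.109, 0.0]
force: [-3.1, -0.7, 4.1]
width: 0.239
```

>>> carry_out(plan=[[0, 0, -0.1, 0, 1.5], [0, 0, -0.2, 0, 1.5], [0, 0, -0.2, 0, 1.5]])

```text
clock: 11.85
position: [0.6394, -0.0075, 0.3162]
ee_rot: [0.421, -3.109, 0.0]
force: [-3.4, 0.0, 5.8]
width: 0.234
```

>>> carry_out(plan=[[0, 0, -0.1, 0, 1.5], [0, 0, -0.2, 0, 1.5], [0, 0, -0.2, 0, 1.5]])

```text
clock: 12.15
position: [0.6396, -0.0074, 0.3147]
ee_rot: [0.421, -3.11, 0.0]
force: [-2.6, -0.4, 6.4]
width: 0.233
```

>>> carry_out(plan=[[0, 0, -0.1, 0, 1.5], [0, 0, -0.2, 0, 1.5], [0, 0, -0.3, 0, 1.5], [0, 0, -0.4, 0, 1.5], [0, 0, -0.4, 0, 1.5]])

```text
clock: 12.65
position: [0.6395, -0.008, 0.3111]
ee_rot: [0.421, -3.11, 0.001]
force: [-3.8, -0.8, 6.5]
width: 0.242
```

>>> carry_out(plan=[[0, 0, -0.1, 0, 1.5], [0, 0, -0.2, 0, 1.5], [0, 0, -0.3, 0, 1.5], [0, 0, -0.4, 0, 1.5], [0, 0, -0.4, 0, 1.5]])

```text
clock: 13.15
position: [0.6388, -0.0086, 0.3068]
ee_rot: [0.42, -3.108, 0.002]
force: [-4.5, -2.6, 2.8]
width: 0.236
```

>>> carry_out(plan=[[0, 0, -0.1, 0, 1.5], [0, 0, -0.2, 0, 1.5], [0, 0, -0.3, 0, 1.5], [0, 0, -0.4, 0, 1.5], [0, 0, -0.4, 0, 1.5]])

```text
clock: 13.65
position: [0.6383, -0.0087, 0.3021]
ee_rot: [0.419, -3.107, 0.002]
force: [-5.8, -2.4, 0.6]
width: 0.241
```

>>> carry_out(plan=[[-0.05, -0.01, -0.1, 0, 1.5], [-0.05, -0.01, -0.2, 0, 1.5], [-0.1, -0.03, -0.3, 0, 1.5], [-0.1, -0.03, -0.4, 0, 1.5], [-0.1, -0.03, -0.4, 0, 1.5]])

```text
clock: 14.15
position: [0.6375, -0.0087, 0.2976]
ee_rot: [0.42, -3.107, 0.002]
force: [-0.4, -0.3, -3.4]
width: 0.234
```

>>> carry_out(plan=[[0, 0, -0.1, 0, 1.5], [0, 0, -0.2, 0, 1.5], [0, 0, -0.3, 0, 1.5], [0, 0, -0.3, 0, 1.5]])

```text
clock: 14.55
position: [0.6377, -0.0084, 0.2944]
ee_rot: [0.42, -3.107, 0.001]
force: [1.5, -0.5, -4.1]
width: 0.236
```

>>> carry_out(plan=[[0, 0, -0.1, 0, 1.5], [0, 0, -0.2, 0, 1.5], [0, 0, -0.2, 0, 1.5]])

```text
clock: 14.85
position: [0.6379, -0.0083, 0.2924]
ee_rot: [0.42, -3.108, 0.001]
force: [2.3, 1.3, -4.0]
width: 0.237
```

>>> carry_out(plan=[[0, 0, -0.1, 0, 1.5], [0, 0, -0.2, 0, 1.5], [0, 0, -0.2, 0, 1.5]])

```text
clock: 15.15
position: [0.6383, -0.0083, 0.2906]
ee_rot: [0.421, -3.109, 0.001]
force: [3.8, 0.9, -0.9]
width: 0.237
```

>>> carry_out(plan=[[0, 0, -0.1, 0, 1.5], [0, 0, -0.1, 0, 1.5]])

```text
clock: 15.35
position: [0.6387, -0.0082, 0.2901]
ee_rot: [0.421, -3.11, 0.001]
force: [1.8, 1.4, 1.9]
width: 0.239
```

>>> carry_out(plan=[[0, 0, -0.1, 0, 1.5], [0, 0, -0.1, 0, 1.5]])

```text
clock: 15.55
position: [0.6388, -0.0083, 0.2899]
ee_rot: [0.421, -3.111, 0.001]
force: [1.1, 0.5, 7.4]
width: 0.236
```

The stiff stop at TCP z 0.290, about 31 mm below first gate contact, means the bar is in the crown. Next is the proof pull. There should be about 16 mm of free travel before the shut gate catches.

>>> carry_out(plan=[[0, 0, 0.2, 0, 1.5], [0, 0, 0.5, 0, 1.5], [0, 0, 0.8, 0, 1.5], [0, 0, 1.1, 0, 1.5], [0, 0, 1.3, 0, 1.5], [0, 0, 1.3, 0, 1.5]])

```text
clock: 16.15
position: [0.6389, -0.0083, 0.3032]
ee_rot: [0.421, -3.111, 0.001]
force: [1.2, -0.3, -3.0]
width: 0.235
```

>>> carry_out(plan=[[0, 0, 0.1, 0, 1.5], [0, 0, 0.2, 0, 1.5], [0, 0, 0.2, 0, 1.5]])

```text
clock: 16.45
position: [0.639, -0.0083, 0.3053]
ee_rot: [0.421, -3.111, 0.001]
force: [-0.1, 0.3, -3.8]
width: 0.235
```

>>> carry_out(plan=[[0, 0, 0.1, 0, 1.5], [0, 0, 0.1, 0, 1.5]])

```text
clock: 16.65
position: [0.639, -0.0083, 0.3064]
ee_rot: [0.421, -3.111, 0.001]
force: [0.6, -0.4, -4.0]
width: 0.237
```

>>> carry_out(plan=[[0, 0, 0.1, 0, 1.5], [0, 0, 0.1, 0, 1.5]])

```text
clock: 16.85
position: [0.6389, -0.0083, 0.3069]
ee_rot: [0.421, -3.111, 0.001]
force: [1.1, -0.3, -8.2]
width: 0.239
```

>>> carry_out(plan=[[0, 0, 0.05, 0, 1.5], [0, 0, 0.05, 0, 1.5], [0, 0, 0.05, 0, 1.5]])

```text
clock: 17.15
position: [0.6388, -0.0083, 0.307]
ee_rot: [0.421, -3.11, 0.002]
force: [1.7, -0.6, -9.1]
width: 0.24
```

>>> carry_out(plan=[[0, 0, -0.2, 0, 1.5], [0, 0, -0.5, 0, 1.5], [0, 0, -0.8, 0, 1.5], [0, 0, -1.1, 0, 1.5], [0, 0, -1.4, 0, 1.5], [0, 0, -1.6, 0, 1.5], [0, 0, -1.66, 0, 1.5], [0, 0, -1.66, 0, 1.5]])

```text
clock: 17.95
position: [0.6389, -0.0083, 0.2905]
ee_rot: [0.421, -3.111, 0.002]
force: [-0.5, -0.3, -2.0]
width: 0.237
```

The gate held about 6 N beyond the weight with no further travel. I'll set the weight on the bar, then open.

>>> carry_out(plan=[[0, 0, -0.06, 0, 1.5], [0, 0, -0.06, 0, 1.5], [0, 0, -0.06, 0, 1.5]])

```text
clock: 18.25
position: [0.6391, -0.0082, 0.2901]
ee_rot: [0.421, -3.111, 0.002]
force: [0.5, -0.3, -1.7]
width: 0.238
```

>>> carry_out(plan=[[0, 0, 0, 0, 2.3], [0, 0, 0, 0, 2.6], [0, 0, 0, 0, 3], [0, 0, 0, 0, 4], [0, 0, 0, 0, 5], [0, 0, 0, 0, 6], [0, 0, 0, 0, 7], [0, 0, 0, 0, 7], [0, 0, 0, 0, 7]])

```text
clock: 19.15
position: [0.6391, -0.0082, 0.2901]
ee_rot: [0.421, -3.111, 0.002]
force: [-0.7, -0.8, -0.4]
width: 0.752
```

```bash
python3 look.py d
```

```text
19.15 [ 0.6391 -0.0082  0.2901] 105.42 [-0.68 -0.84 -0.38] [0.027 0.053 0.003] 0.7522355791230995
scene 0.18 300 [ 0.0043 -0.0918  0.2048] slope,int [0.0231 0.0057] [0.1999 0.2087]
scene 0.08 461 [ 0.004  -0.0617  0.0948] slope,int [0.0034 0.0036] [0.0902 0.0991]
top 0.18 194 [-0.0004  0.1036  0.2043] slope,int [-0.0029 -0.    ] [0.1982 0.2126]
top 0.08 209 [-0.0014  0.0949  0.0931] slope,int [ 0.0019 -0.001 ] [0.0876 0.099 ]
```

View pics/dc.png

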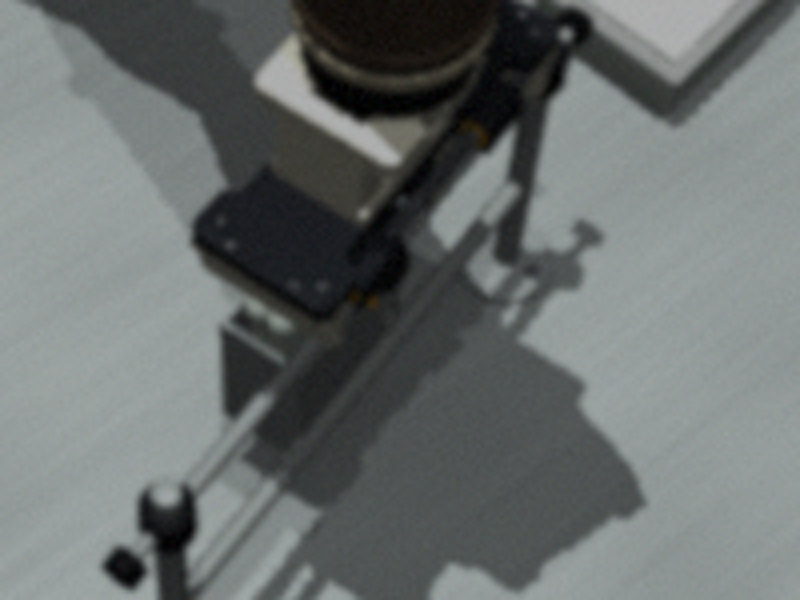

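The crop shows the open gripper over the caddy, which now hangs on the bar by itself. The gripper can go straight up.

>>> carry_out(plan=[[0, 0, 0.5, 0, 7], [0, 0, 1.5, 0, 7], [0, 0, 3, 0, 7], [0, 0, 5, 0, 7], [0, 0, 7.5, 0, 7], [0, 0, 10, 0, 7], [-3, -1, 13, 0, 7], [-7, -2, 15, 0, 7], [-11, -3, 16, 0, 7], [-15, -4, 16, 0, 7], [-19, -5, 16, 0, 7], [-20, -5, 16, 0, 7], [-20, -5, 16, 0, 7], [-20, -5, 16, 0, 7], [-20, -5, 16, 0, 7]])

```text
clock: 20.8
position: [0.4402, -0.0578, 0.4501]
ee_rot: [0.422, -3.111, 0.002]
force: [-0.0, -0.2, 0.3]
width: 0.762
```

```bash
python3 - <<'E'
from h import *
s=arm.observe();print(s['clock'],s['position'],s['force'])
a=np.radians(15.42);ax=np.array([np.cos(a),np.sin(a)]);ay=np.array([-ax[1],ax[0]])
im=[]
for n,x in(('scene',(350,260)),('top',(315,200))):
    p,d=save(n,'e'+n);im.append(cv2.resize(p[x[1]-75:x[1]+75,x[0]-50:x[0]+50],(400,600),interpolation=2))
    v,u=np.mgrid[0:480,0:640];m=(d>0)&(d<2);P=pts(cam(n),np.c_[u[m],v[m]],d);val=p[m].max(1)
    q=np.c_[(P[:,:2]-[.6391,-.0082])@ax,(P[:,:2]-[.6391,-.0082])@ay,P[:,2]]
    k=(abs(q[:,0])<.03)&(abs(q[:,1])<.03)&(q[:,2]>.255)&(q[:,2]<.3);print(n,'grip top',k.sum(),np.median(q[k],0).round(4),q[k][:,2].max())
    k=(q[:,0]>-.07)&(q[:,0]<-.012)&(abs(q[:,1])<.05)&(q[:,2]>.14)&(q[:,2]<.18);print('rim',k.sum(),np.polyfit(q[k][:,0],q[k][:,2],1),np.median(q[k],0).round(3))
cv2.imwrite('pics/e.png',np.hstack(im)[:,:,::-1])
E
```

```text
20.8 [ 0.4402024  -0.0577664   0.45012035] [-0.00575299 -0.18723827  0.33756945]
scene grip top 106 [ 0.002  -0.0036  0.2625] 0.26809545642565324
rim 468 [0.26464445 0.1749087 ] [-0.037 -0.021  0.17 ]
top grip top 76 [-0.0021  0.      0.2618] 0.2688466708228925
rim 366 [0.30753901 0.17638648] [-0.041 -0.008  0.168]
```

View pics/e.png

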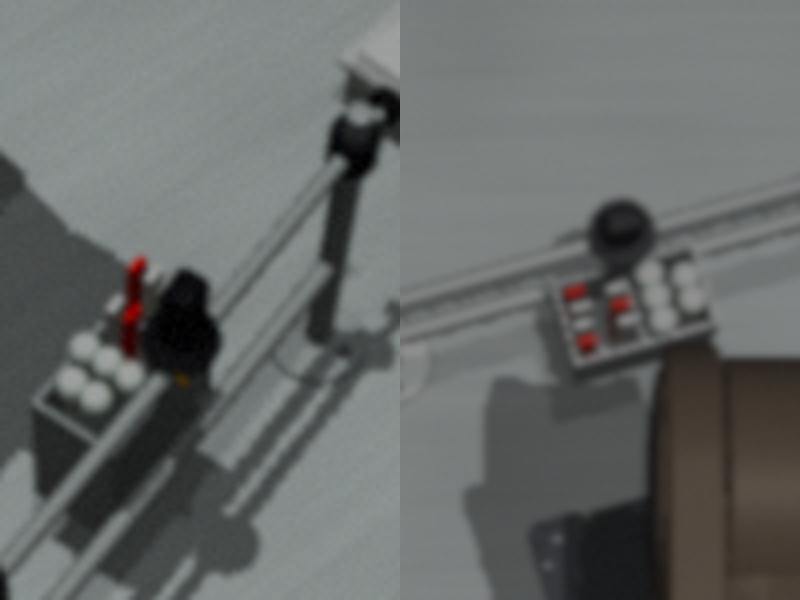

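Both views show the caddy hanging on the bar with its hook over it: grip near (185,290) on the left, (620,220) on the right. The grip top is at z ≈ 0.262 m, as expected for a seated crown, and the gripper is clear. I'm handing in now.

```bash
python3 -c "
from cell import arm
print(arm.sign_off(), arm.observe()['clock'])"
```

```text
the job is handed in; nothing more can be done
the job is handed in; nothing more can be done
```

The caddy is hanging on the upper bar by its snap hook. I passed the proof pull before letting go and handed the job in at about 21 s.

- **Finding the bar:** I touched the bar lightly with the caddy's back, backed off 2 mm and lowered the hook. First gate contact put the bar's centre at about 0.201 m, which agrees with the cameras.
- **Snapping on:** Opening the gate took at most about 10 N of push, judging by the force readings at the end of each short move. The hook came to a firm stop 31 mm below first contact, also at about 10 N, so the bar is in the crown.
- **Proof pull:** After about 16.5 mm of free travel the gate caught. It held about 6 N beyond the caddy's weight without giving, and then I lowered the caddy back onto the bar and opened the fingers.
- **Last checks:** The grip's top is at 0.262 m, as expected for a seated hook. The wrist force is about zero and the gripper is well clear.
- **Less certain:**
  - The scene and top cameras differed by about 4 mm across the bar. I used their mean, and the touch confirmed it.
  - I didn't see the gate shut clearly in a picture; that rests on the pull.
  - My last check of how level the rim sits was spoiled by the chopsticks.
  - I did not measure the tub, bottle and cup again, but the arm never went near them.

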